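# Draw the cold frame's lid shut with the hook pole

## Robot

A 6-joint arm with a two-finger parallel gripper is mounted at the origin on the work surface. World frame = base frame: x ahead of the robot, y to its left, z up, the work surface at z = 0. Lengths are in m, angles in degrees, forces in N, time in s.
With the tool pointing down it reaches from about 0.4 to 0.825 m from the base axis. Payload 7 kg.
Tool frame: the origin (TCP) lies at the very end of the fingers, on their centre line; the grasp point (between the pads) lies 19 mm behind it; x points along the fingers, y is the direction in which the jaws open and shut, and the axes are right-handed (so a half turn about x gives the same grasp; the last joint's range is limited). The gripper opens to 88 mm and grips with 3 to 60 N. Pads are 19 mm wide; open, the fingers measure 130 mm over their backs; the gripper's body (78 mm by 193 mm) begins 47 mm behind the grasp point.
Start: joints at [-56.603, 20.546, 0.682, 0, -70.136, -16.507], TCP at [0.196, -0.646, 0.227] pointing down, gripper open.
Joint ranges: [-176.03, 176.03], [-82.01, 121.73], [-58.28, 71.71], [-173.87, 95.51], [-174.79, -0.11], [-173.66, 173.66]. Speed limits (degrees/s): [136.94, 136.94, 172.46, 180, 180, 180].

## Interface

Orientations are given as [roll, pitch, yaw] about the fixed x, y, z axes, in that order (R = Rz(yaw) Ry(pitch) Rx(roll)).
In Python, from plant import * gives the robot as it stands. The module is installed in compiled form; this text tells all that it offers.
- The arm moves only by the shell command python3 -m creep 'ROWS' [FORCE]. ROWS is a JSON object of lists of equal length, an entry for each row: "jaw": the closure, from -1 (fully open) to 1 (shut); "translation": the shift along the tool's x, y, z in m, a list of three; "roll": the turn about the tool's x in rad. A call has exactly 10 rows; each row shifts and turns the commanded pose from where the row before left it, along the tool's axes as they then stand; what a row does not reach is not made up. A row lasts 1/10 s, in which the tool goes at most 50 mm and 8.59 degrees, less where a joint would pass 70% of its speed; a pose out of reach is approached as far as the arm can. A call with a gripper value outside its range is refused whole. The fingers move at their own pace and stop on an object; FORCE is the grip in N (left out, the last holds). Time passes only in rows, so rows that do not move let the fingers close, or fill a call up. It gives the time, the measured TCP pose, the force and the opening at its end, in the units of the state.
- get_state(): the state, without advancing time (a new reading comes with each control period).
- capture(name): name is "scene" or "top"; returns a dict with "image" (400x640x3 uint8, red, green, blue), "fovy" (degrees; the focal length in pixels is half the picture's height over the tangent of half this angle, whatever the lens; pixels are square), "cx", "cy" (the principal point, pixels), "pose" (4x4, takes a point from camera to world coordinates). Camera axes: x right, y up, looking along -z (the intrinsics and any distortion apply to the point x, -y, -z); pixel columns grow to the right and rows downward; lengths in m; the calibration is good to about 2 mm. A picture is of the moment at which its call begins. There is no depth.
- close_job(): hands the job in, once; it reports no verdict.
The state is a dict: "time_s": time; "joints": joint angles; "qd": joint speeds; "joint_torque": joint torques, N m; "tcp_pos": TCP position; "eef_rot": TCP orientation; "contact_force": force on the tool from outside, world axes, zero at the start; "moment": the same for the moment, N m; "gripper_width": finger opening in m.
Only numpy, scipy, OpenCV 4.12 (cv2) and the standard library are available. Lean on these libraries where they do the work, as an engineer would, in place of code of your own. Each camera call takes 0.05 s, during which the arm holds its last target.

## Task

Rain is coming and birdhouse parts are drying in the open cold frame, whose wood is freshly oiled, so keep the gripper and arm off it. Take the hook pole from the bench, catch the ring of the raised lid with its hook, and draw the lid gently over and down until it lies fully shut. Then unhook, lay the pole down flat on the bench, and leave the birdhouse, the shingle and the tin where they are.

Things in the scene. Friction and masses are not known exactly. Their poses are not given: they have to be found in the camera images.
- pole: hook pole, 209 mm long, 140 g, flat on the bench. Origin: centre of the underside of its green wooden handle (130 long in x, 26 wide in y, 24 high, flat sides, gripped across the 26); x runs along the pole to the hook, z up. Beyond the handle a brass ferrule 19 mm thick to x 79 mm, then a round brass rod 8 mm thick, at z 12 mm, out to the hook at x 140 mm.
- hook (a point): middle of the hook's prong, at x 140, y -20, z 12 mm of the pole; same axes as the pole. The 8 mm rod bends square at the pole's end and runs 40 mm to the pole's own -y (the prong), then 12 mm back towards the handle (the lip), a J lying flat. Clear gap between rod and lip: 32 mm.
- frame: tabletop cold frame fixed to the bench: open-topped box of brown oiled pine, 300 mm along its x, 200 along its y; walls 68 mm high in front (-y), 90 at the back (+y). Origin: centre of its underside. x is parallel to the lid's hinge line, y points from front to hinge; its yaw varies. Birdhouse parts lie inside below the rim. The lid counts as part of it.
- hinge (a point): middle of the lid's hinge line: 100 mm along the frame's +y from its centre, 90 mm above the bench. Same axes as the frame.
- ring (a point): centre of the steel ring (wire 8 mm thick, hole 50 mm, outside 66 mm) fixed rigidly to the middle of the lid's free edge, 240 mm from the hinge line, 36 mm beyond the edge. Its hole runs along the frame's x, so a prong enters sideways and the ring turns round it as the lid swings. 75 mm above the bench when shut, 330 upright. Axes of the lid: x along the hinge, y to the hinge.
- lid (a joint): lid angle, rad: 0 = shut (resting on the frame, sloping 0.10 rad down to the front), grows as it opens towards the frame's +y; 1.67 = upright; starts leaning back at 1.7 to 1.98. Glazed lid, 304 mm along the hinge, 204 deep, 18 thick, 0.4 kg, on stiff friction hinges: it stays at any angle it is left at and takes 1 to 4 N at the ring to draw down.
- birdhouse: bystander: loose birdhouse of pale wood with a grey gable roof, 150 by 150 mm over the roof, 190 mm high; origin at the centre of its underside.
- shingle: bystander: loose square pale cedar shingle, 110 by 110 by 9 mm, flat on the bench; origin at the centre of its underside.
- tin: bystander: loose round tin of wood oil, 70 mm across, 70 mm high, standing on the bench; origin at the centre of its underside.
Mind the look-alikes: they are no part of the job. Of the things like the pole, leave any that is orange or red; of the rest the larger one is meant.

How it is judged (in metres and radians):
On the way, in this order (a step that is already met when the one before it is completed fails the run):
1. the hook's prong is through the ring while the lid still stands open (distance between hook and ring below 0.026 m and value of joint lid above 1.2 rad), for 0.1 s.
2. the lid has come down shut with the hook still in the ring (value of joint lid below 0.06 rad and distance between hook and ring below 0.027 m), for 0.1 s.
At the end, for the whole second after the job is handed in: The lid is shut (within 0.05 rad, about 10 mm at its front edge); the pole lies flat on the bench at rest, out of the ring and clear of the frame; birdhouse, shingle and tin are within 30 mm of where they were (value of joint lid below 0.05 rad and distance between hook and ring above 0.04 m and height (world z) of pole below 0.01 m and angle between pole's own z axis and vertical below 0.1 rad and linear speed of pole below 0.03 m/s and contact force between pole and frame below 0.3 N and distance of each of birdhouse, shingle, tin from where it was at the start of the episode below 0.03 m); the robot touches nothing.
It fails at once if the gripper or arm touches the cold frame or its lid (contact force between any of the fingers, the arm and frame above 1 N).
It fails at once if the lid is slammed (closing faster than 2.5 rad/s, about 0.6 m/s at its edge) (velocity of joint lid below -2.5 rad/s).
It fails at once if the pole is dropped (falls free by more than about 25 mm) (linear speed of pole above 0.7 m/s and contact force between the fingers and pole below 0.1 N).
It fails at once if a bystander is pushed more than 30 mm or knocked over (distance of any of birdhouse, shingle, tin from where it was at the start of the episode above 0.03 m or angle between any of birdhouse, tin's own z axis and vertical above 0.6 rad).
It also fails if it takes over 58 s, if anything falls off the work surface, if the arm or the gripper's body presses on something with over 40 N, if the wrist force passes 120 N, or if a joint passes its speed limit or range.

## Working session

There is one attempt and no reset: what is moved stays moved. The work goes in short steps, Python scripts to look and compute and a shell command to move; the robot and the scene stay as the last step left them, time stands still between calls to the robot, and variables do not carry over. Pictures are saved under pics/ and viewed, and the job is handed in when it is done.

```bash
mkdir -p pics; ls; python3 - <<'E'
from plant import *
import cv2
for n in("scene","top"):
    c=capture(n);cv2.imwrite(f"pics/{n}0.png",c["image"][:,:,::-1]);print(n,{k:v for k,v in c.items() if k!="image"})
print(get_state())
E
```

```text
pics
scene {'fovy': 56.88413398193488, 'cx': 320.5915319814342, 'cy': 199.09966029185173, 'pose': array([[ 0.36813625, -0.51300143,  0.77543874,  1.44610191],
       [ 0.92960862,  0.21871096, -0.29663671, -0.47828731],
       [-0.0174219 ,  0.83005726,  0.55740598,  0.7439769 ],
       [ 0.        ,  0.        ,  0.        ,  1.        ]])}
top {'fovy': 49.35186002756969, 'cx': 317.99082352071406, 'cy': 203.40876185596886, 'pose': array([[ 0.0219516 ,  0.99339673, -0.11261023,  0.41565622],
       [-0.99942443,  0.02471854,  0.02323368, -0.09464368],
       [ 0.02586383,  0.1120354 ,  0.99336757,  1.25548074],
       [ 0.        ,  0.        ,  0.        ,  1.        ]])}
{'time_s': 0.1, 'joints': array([-5.66031625e+01,  2.05880276e+01,  6.38158755e-01, -1.67949073e-02,
       -7.01366838e+01, -1.65094794e+01]), 'qd': array([ 0.06721912, -0.13699584,  0.18386499,  0.03907865,  0.05282469,
        0.05609084]), 'joint_torque': array([-1.77928672e-03, -5.84162414e+01,  2.93749470e+01,  7.01549694e+00,
        1.01886364e-02, -7.48207776e-05]), 'tcp_pos': array([ 0.19594552, -0.64546521,  0.22570492]), 'eef_rot': array([ 96.17253465,  89.91201864, 113.05417432]), 'contact_force': array([-0.22215519,  0.10126584, -0.05557973]), 'moment': array([0.01340161, 0.05048477, 0.00722957]), 'gripper_width': 0.08741710962185618}
```

View pics/scene0.png

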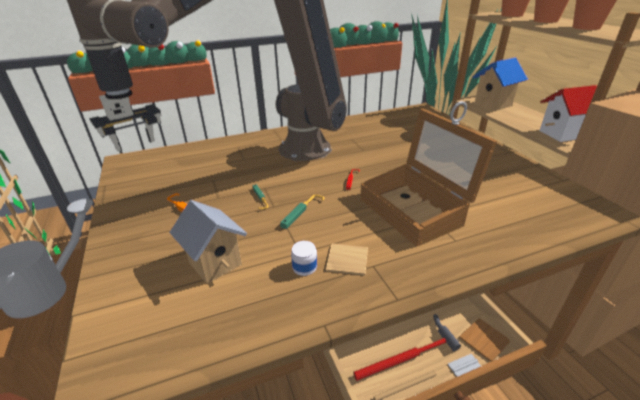

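View pics/top0.png

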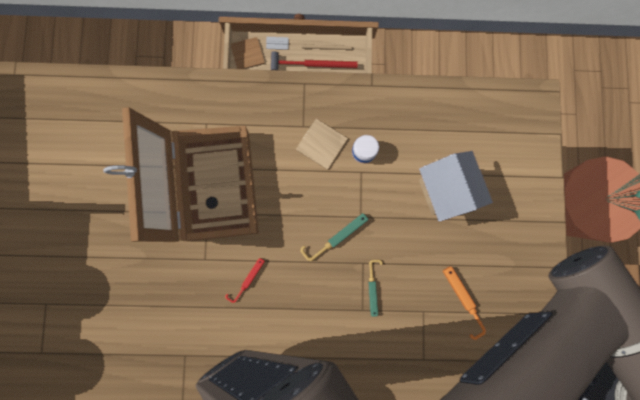

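```bash
cat > h.py <<'E'
import numpy as np, cv2
from plant import *
def cap(n):
    c=capture(n); c["f"]=200/np.tan(np.radians(c["fovy"]/2)); return c
def ray(c,u,v):
    d=np.array([(u-c["cx"])/c["f"],-(v-c["cy"])/c["f"],-1.]); return c["pose"][:3,3],c["pose"][:3,:3]@d
def plane(c,u,v,z):
    o,d=ray(c,u,v); return o+d*(z-o[2])/d[2]
def proj(c,p):
    q=c["pose"][:3,:3].T@(np.asarray(p)-c["pose"][:3,3]); return np.array([c["cx"]+c["f"]*q[0]/-q[2],c["cy"]-c["f"]*q[1]/-q[2]])
def tri(c1,p1,c2,p2):
    A=[];b=[]
    for c,p in((c1,p1),(c2,p2)):
        o,d=ray(c,*p); d=d/np.linalg.norm(d); P=np.eye(3)-np.outer(d,d); A.append(P); b.append(P@o)
    A=np.vstack(A);b=np.hstack(b); x=np.linalg.lstsq(A,b,rcond=None)[0]
    return x,np.linalg.norm(A@x-b)
def crop(c,name,u0,v0,w,h,s):
    im=c["image"][v0:v0+h,u0:u0+w,::-1]; im=cv2.resize(im,None,fx=s,fy=s,interpolation=cv2.INTER_CUBIC)
    cv2.imwrite("pics/"+name,im)
E
python3 - <<'E'
from h import *
t=cap("top"); s=cap("scene")
crop(t,"t1a.png",95,95,170,150,4)
crop(t,"t1b.png",290,205,90,60,8)
crop(s,"s1a.png",350,90,150,150,4)
print("f",t["f"],s["f"])
hsv=cv2.cvtColor(t["image"],cv2.COLOR_RGB2HSV)
g=cv2.inRange(hsv,(65,70,30),(95,255,255))
n,l,st,ce=cv2.connectedComponentsWithStats(g)
for i in range(1,n):
    if st[i,4]>60:
        ys,xs=np.where(l==i); r=cv2.minAreaRect(np.c_[xs,ys].astype(np.float32)); print(st[i],r)
        for q in cv2.boxPoints(r): print(plane(t,*q,0.022))
        print("c",plane(t,*r[0],0.02))
E
```

```text
f 435.31280569551336 369.2440282534134
[330 214  37  33 330] ((348.0145263671875, 229.75173950195312), (7.64227819442749, 44.03605270385742), 51.709835052490234)
[ 0.45101085 -0.15513479  0.022     ]
[ 0.53083248 -0.25231395  0.022     ]
[ 0.51400412 -0.2660215   0.022     ]
[ 0.43443511 -0.16884061  0.022     ]
c [ 0.48249241 -0.21054878  0.02      ]
[370 282   8  34 188] ((373.147216796875, 298.5609436035156), (33.058631896972656, 6.055999279022217), 85.91438293457031)
[ 0.33653415 -0.27125767  0.022     ]
[ 0.33807155 -0.28824413  0.022     ]
[ 0.2477205  -0.29547407  0.022     ]
[ 0.24623737 -0.27862341  0.022     ]
c [ 0.29175436 -0.28371892  0.02      ]
```

```bash
echo
```

```text
(no output)
```

View pics/t1a.png

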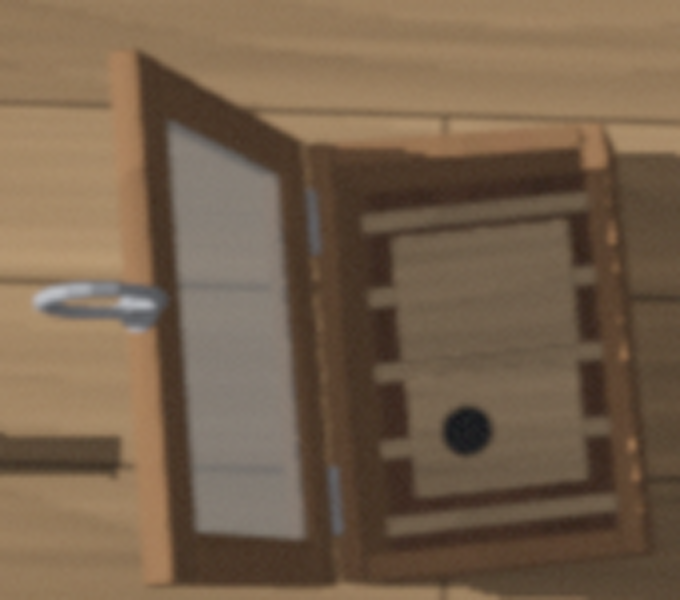

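View pics/t1b.png

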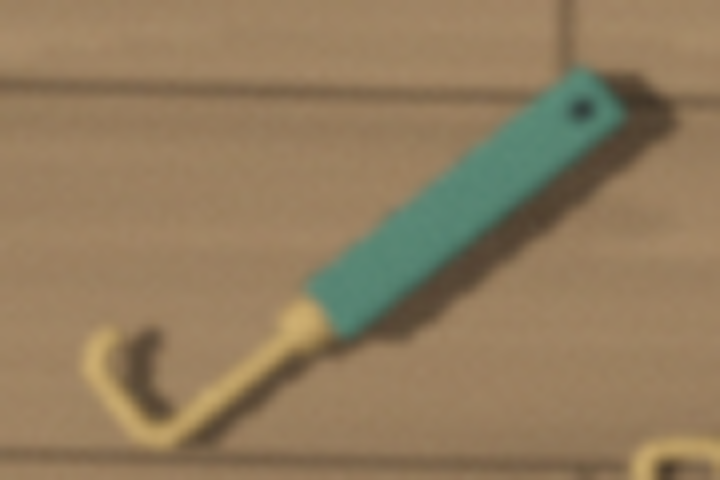

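View pics/s1a.png

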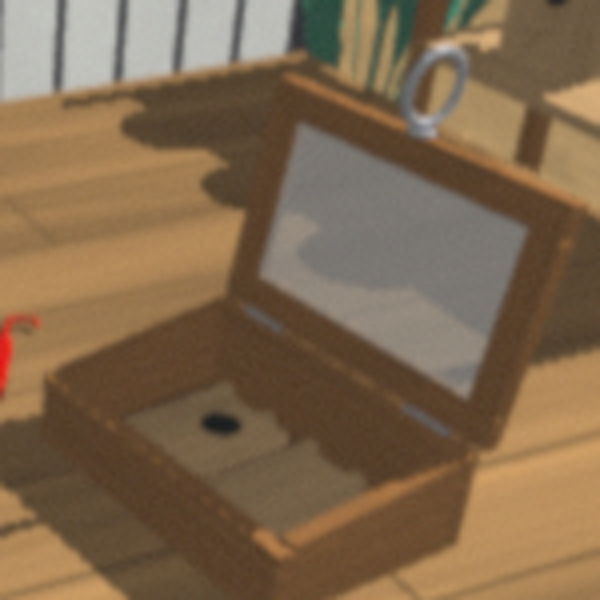

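```bash
cat >m1.py <<'E'
from h import *
t=cap("top"); s=cap("scene")
def T(u,v): return (95+u/4-.375,95+v/4-.375)
def S(u,v): return (350+u/4-.375,90+v/4-.375)
print("front corners",plane(t,*T(606,128),.068),plane(t,*T(648,549),.068))
print("hinge corners(back wall top)",plane(t,*T(305,148),.09),plane(t,*T(340,583),.09))
a=tri(t,T(100,300),s,S(436,88));print("ring",a)
# lid hinge-side / free corners
print("lid far free corner",tri(t,T(113,52),s,S(584,208)))
print("lid near free corner",tri(t,T(148,582),s,S(288,78)))
print("shingle",plane(t,322.5,144,.009),"tin",plane(t,366,148,.07),"tinscene",plane(s,304,252,.07))
def B(u,v): return (290+u/8-.44,205+v/8-.44)
for n,p in dict(buttL=(583,66),buttR=(630,114),hL=(308,286),hR=(350,338)).items(): print(n,plane(t,*B(*p),.024))
print("hookcorner",plane(t,*B(160,440),.014),"prong end",plane(t,*B(92,352),.014),"lip end",plane(t,*B(112,332),.014),"ferr",plane(t,*B(300,318),.02))
E
python3 m1.py
```

```text
front corners [0.7607847  0.08279845 0.068     ] [0.46833571 0.0425541  0.068     ]
hinge corners(back wall top) [0.73439209 0.28285944 0.09      ] [0.4401793  0.24232952 0.09      ]
ring (array([0.58371684, 0.31091515, 0.32668674]), np.float64(0.0013912083470930352))
lid far free corner (array([0.73297689, 0.33011315, 0.28682875]), np.float64(0.0004498911899937325))
lid near free corner (array([0.43361947, 0.28817395, 0.2884555 ]), np.float64(0.0016801883624551672))
shingle [ 0.73232159 -0.13315795  0.009     ] tin [ 0.70888371 -0.2528817   0.07      ] tinscene [ 0.72928265 -0.25527351  0.07      ]
buttL [ 0.53146718 -0.25064029  0.024     ]
buttR [ 0.51473729 -0.26757982  0.024     ]
hL [ 0.45117569 -0.15416988  0.024     ]
hR [ 0.43325161 -0.16933186  0.024     ]
hookcorner [ 0.39601343 -0.10334362  0.014     ] prong end [ 0.42641742 -0.07850982  0.014     ] lip end [ 0.43362769 -0.08541062  0.014     ] ferr [ 0.4399504  -0.15175107  0.02      ]
```

```bash
cat >>h.py <<'E'
from scipy.spatial.transform import Rotation as Ro
def go(target,yaw=None,tool=True):
    """tool-axis shift AFTER turning so tool y lies along +-yaw (deg)"""
    s=get_state(); R=Ro.from_euler("xyz",s["eef_rot"],degrees=True).as_matrix()
    cy=np.degrees(np.arctan2(R[1,1],R[0,1])); d=0
    if yaw is not None: d=(cy-yaw+90)%180-90   # roll + = clockwise from above
    R2=R@Ro.from_rotvec([np.radians(d),0,0]).as_matrix()
    dl=np.asarray(target)-s["tcp_pos"]
    print("t",s["time_s"],"tcp",s["tcp_pos"].round(4),"tool x",R[:,0].round(3),"tooly yaw",cy.round(2),"j",s["joints"].round(1),"w",s["gripper_width"].round(4),"F",s["contact_force"].round(1))
    print("roll rad",np.radians(d).round(4),"alt",np.radians(d-np.sign(d)*180).round(4),"shift",(R2.T@dl).round(4))
E
python3 -c "
from h import *
go([.454,-.176,.12],129.7-90)"
```

```text
Traceback (most recent call last):
  File "h.py", line 28, in go
    print("t",s["time_s"],"tcp",s["tcp_pos"].round(4),"tool x",R[:,0].round(3),"tooly yaw",cy.round(2),"j",s["joints"].round(1),"w",s["gripper_width"].round(4),"F",s["contact_force"].round(1))
                                                                                                                                    ^^^^^^^^^^^^^^^^^^^^^^^^
AttributeError: 'float' object has no attribute 'round'
```

```bash
sed -i 's/s\["gripper_width"\].round(4)/round(s["gripper_width"],4)/' h.py; python3 -c "
from h import *
go([.454,-.176,.12],129.7-90)"
```

```text
t 0.3 tcp [ 0.196  -0.6457  0.2262] tool x [-0.     0.001 -1.   ] tooly yaw 106.89 j [-56.6  20.6   0.7  -0.  -70.1 -16.5] w 0.0877 F [-0.6  0.3 -0. ]
roll rad 1.1726 alt -1.969 shift [ 0.1064  0.4985 -0.1966]
```

```bash
python3 -m creep '{"jaw":[-1,-1,-1,-1,-1,-1,-1,-1,-1,-1],"translation":[[0.01,0,0],[0.01,0,0],[0.01,0,0],[0.01,0,0],[0.01,0,0],[0,0,0],[0,0,0],[0,0,0],[0.01,0.04,-0.016],[0.01,0.04,-0.016]],"roll":[0.147,0.147,0.147,0.147,0.147,0.147,0.147,0.144,0,0]}' 60; python3 -c "
from h import *
go([.454,-.176,.06],129.7-90)"
```

```text
time_s: 1.3
tcp_pos: [0.2371, -0.5698, 0.1559]
eef_rot: [84.2, 90.0, 33.8]
contact_force: [1.7, -0.2, 0.4]
gripper_width: 0.0876
t 1.3 tcp [ 0.2371 -0.5698  0.1559] tool x [ 0.  0. -1.] tooly yaw 39.53 j [-49.3  18.2 -12.5  -0.  -59.3 -91.2] w 0.0876 F [ 1.7 -0.2  0.4]
roll rad -0.0029 alt 3.1387 shift [ 0.0959  0.4185 -0.1644]
```

```bash
python3 -m creep '{"jaw":[-1,-1,-1,-1,-1,-1,-1,-1,-1,-1],"translation":[[0,0,0],[0,0,0],[0,0,0],[0,0,0],[0,0,0],[0,0,0],[0,0,0],[0,0,0],[0,0,0],[0,0,0]],"roll":[-0.148,-0.148,-0.148,-0.148,-0.148,-0.148,-0.148,-0.148,-0.148,-0.148]}' 60;  python3 -m creep '{"jaw":[-1,-1,-1,-1,-1,-1,-1,-1,-1,-1],"translation":[[0,0,0],[0,0,0],[0,0,0],[0,0,0],[0,0,0],[0,0,0],[0,0,0],[0,0,0],[0,0,0],[0,0,0]],"roll":[-0.148,-0.148,-0.148,-0.148,-0.148,-0.148,-0.148,-0.148,-0.148,-0.148]}' ; python3 -c "
from h import *
go([.454,-.176,.06],129.7-90)"
```

```text
time_s: 2.3
tcp_pos: [0.2372, -0.5702, 0.1566]
eef_rot: [76.4, 90.0, 111.2]
contact_force: [0.6, 0.5, 0.5]
gripper_width: 0.0875
time_s: 3.3
tcp_pos: [0.2372, -0.5701, 0.1566]
eef_rot: [-128.6, 90.0, -9.0]
contact_force: [0.6, 0.5, -0.1]
gripper_width: 0.0876
t 3.3 tcp [ 0.2372 -0.5701  0.1566] tool x [ 0. -0. -1.] tooly yaw -150.37 j [-49.3  18.2 -12.4  -0.  -59.4  78.9] w 0.0876 F [ 0.6  0.5 -0.1]
roll rad -0.1757 alt 2.9658 shift [ 0.0966 -0.4185  0.1648]
```

```bash
python3 -m creep '{"jaw":[-1,-1,-1,-1,-1,-1,-1,-1,-1,-1],"translation":[[0,0,0],[0,0,0],[0,-0.04,0.016],[0,-0.046,0.018],[0,-0.046,0.018],[0,-0.046,0.018],[0,-0.046,0.018],[0,-0.046,0.018],[0,-0.046,0.018],[0,-0.046,0.018]],"roll":[-0.09,-0.0857,0,0,0,0,0,0,0,0]}' 60; python3 -c "
from h import *
go([.454,-.176,.06],129.7-90)"
```

```text
time_s: 4.3
tcp_pos: [0.4279, -0.229, 0.157]
eef_rot: [-139.3, 89.9, -9.9]
contact_force: [1.4, -1.0, -1.2]
gripper_width: 0.0877
t 4.3 tcp [ 0.4279 -0.229   0.157 ] tool x [ 0.001 -0.    -1.   ] tooly yaw -140.65 j [ -4.9   6.  -28.4   0.  -55.5  44.2] w 0.0877 F [ 1.4 -1.  -1.2]
roll rad -0.0061 alt 3.1355 shift [ 0.097  -0.0539  0.0242]
```

```bash
python3 -m creep '{"jaw":[-1,-1,-1,-1,-1,-1,-1,-1,-1,-1],"translation":[[0.01,-0.03,0.012],[0.02,-0.0239,0.0122],[0.03,0,0],[0.02,0,0],[0.017,0,0],[0,0,0],[0,0,0],[0,0,0],[0,0,0],[0,0,0]],"roll":[-0.003,-0.003,0,0,0,0,0,0,0,0]}' 60; python3 - <<'E'
from h import *
go([.454,-.176,.004],129.7-90)
t=cap("top");s=cap("scene"); crop(t,"t2.png",270,190,120,90,6); crop(s,"s2.png",230,150,130,100,6)
E
```

```text
time_s: 5.3
tcp_pos: [0.4539, -0.178, 0.0603]
eef_rot: [-129.1, 89.9, 0.6]
contact_force: [-0.3, -0.2, -0.7]
gripper_width: 0.0876
t 5.3 tcp [ 0.4539 -0.178   0.0603] tool x [ 0.002  0.    -1.   ] tooly yaw -140.32 j [  1.8  13.3 -34.9   0.  -41.7  37.9] w 0.0876 F [-0.3 -0.2 -0.7]
roll rad -0.0003 alt 3.1413 shift [ 0.0563 -0.0013  0.0015]
```

View pics/s2.png

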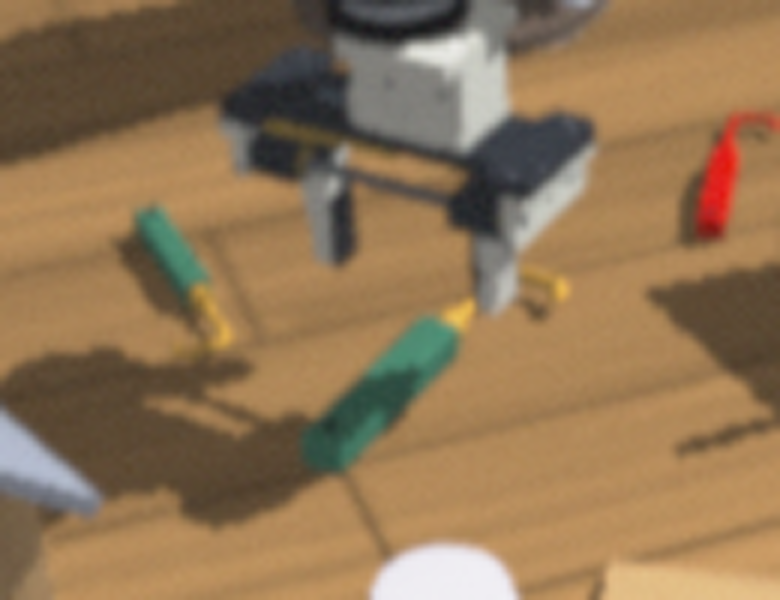

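The view shows the jaws at 60 mm straddling the front of the big green handle (handle crop (310–470, 320–470), finger tips (340,260) and (495,305)). Next I descend and grip.

```bash
python3 -m creep '{"jaw":[-1,-1,-1,-1,-1,1,1,1,1,1],"translation":[[0.02,-0.0013,0.0015],[0.02,0,0],[0.01,0,0],[0.006,0,0],[0,0,0],[0,0,0],[0,0,0],[0,0,0],[0,0,0],[0,0,0]],"roll":[0,0,0,0,0,0,0,0,0,0]}' 60; python3 - <<'E'
from h import *
go([.454,-.176,.1],97.8-90)
E
```

```text
time_s: 6.4
tcp_pos: [0.4536, -0.1759, 0.0038]
eef_rot: [-128.3, 90.0, 1.4]
contact_force: [0.4, -0.5, 0.1]
gripper_width: 0.0529
t 6.4 tcp [ 0.4536 -0.1759  0.0038] tool x [ 0.001  0.    -1.   ] tooly yaw -140.31 j [  2.   18.6 -38.    0.  -33.4  37.7] w 0.0529 F [ 0.4 -0.5  0.1]
roll rad 0.5566 alt -2.585 shift [-0.0962 -0.0004 -0.0001]
```

Still closing; wait, then lift.

```bash
python3 -m creep '{"jaw":[1,1,1,1,1,1,1,1,1,1],"translation":[[0,0,0],[0,0,0],[0,0,0],[0,0,0],[0,0,0],[0,0,0],[0,0,0],[0,0,0],[0,0,0],[-0.005,0,0]],"roll":[0,0,0,0,0,0,0,0,0,0]}' 60; python3 - <<'E'
from h import *
go([.454,-.176,.1],97.8-90)
E
```

```text
time_s: 7.4
tcp_pos: [0.4526, -0.1759, 0.0081]
eef_rot: [47.8, 89.9, 177.5]
contact_force: [-0.0, 0.1, -1.7]
gripper_width: 0.0256
t 7.4 tcp [ 0.4526 -0.1759  0.0081] tool x [-0.002  0.    -1.   ] tooly yaw -140.33 j [  2.   18.2 -37.8  -0.  -34.1  37.7] w 0.0256 F [-0.   0.1 -1.7]
roll rad 0.5563 alt -2.5853 shift [-0.0919 -0.0012 -0.0002]
```

```bash
python3 -m creep '{"jaw":[1,1,1,1,1,1,1,1,1,1],"translation":[[-0.02,0,0],[-0.03,0,0],[-0.03,0,0],[-0.035,0,0],[-0.035,0,0],[-0.035,0,0],[-0.035,0,0],[-0.035,0,0],[-0.035,0,0],[-0.02,0,0]],"roll":[0,0,0.07,0.07,0.07,0.07,0.07,0.07,0.07,0.066]}' 60; python3 - <<'E'
from h import *
fy=np.array([-.1357,.9907,0]); fx=np.array([.9907,.1357,0]); ring=np.array([.5837,.3109,.327])
hook=ring-0.06*fx+0.005*fy
go(hook-.095*fy-.02*fx+[0,0,-.008],97.8-90)
t=cap("top");s=cap("scene"); crop(t,"t3.png",230,170,150,110,5); cv2.imwrite("pics/s3.png",s["image"][:,:,::-1])
E
```

```text
time_s: 8.4
tcp_pos: [0.4535, -0.1761, 0.3217]
eef_rot: [-104.2, 89.8, -6.5]
contact_force: [0.1, -0.9, -1.7]
gripper_width: 0.0254
t 8.4 tcp [ 0.4535 -0.1761  0.3217] tool x [ 0.003 -0.    -1.   ] tooly yaw -172.33 j [  2.   -0.6 -13.2   0.  -77.3   5.6] w 0.0254 F [ 0.1 -0.9 -1.7]
roll rad -0.0023 alt 3.1393 shift [ 0.0028 -0.1151  0.3749]
```

View pics/t3.png

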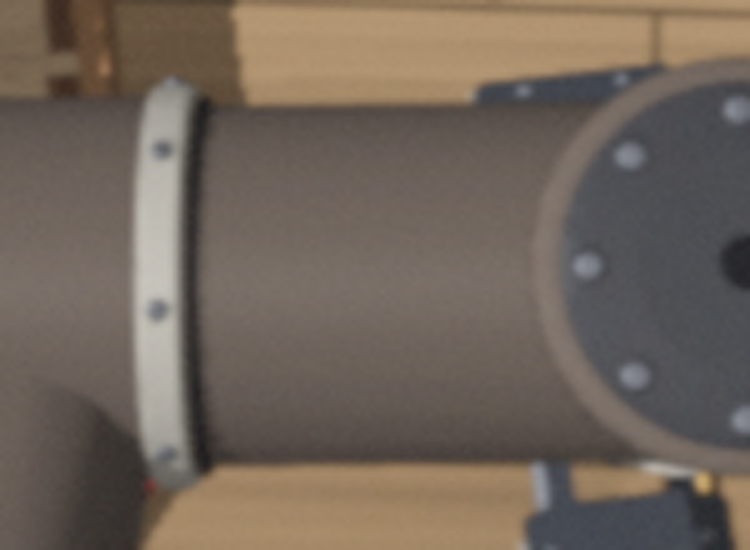

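View pics/s3.png

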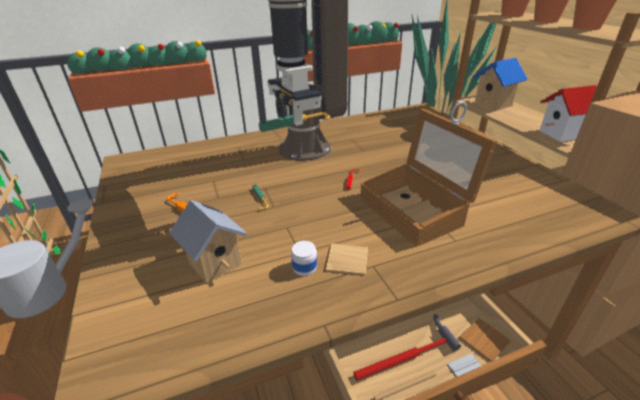

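```bash
python3 -m creep '{"jaw":[1,1,1,1,1,1,1,1,1,1],"translation":[[0,-0.01,0.03],[0,-0.0125,0.04],[0,-0.0125,0.04],[0,-0.0125,0.04],[0,-0.0125,0.04],[0,-0.0125,0.04],[0,-0.0125,0.04],[0,-0.0125,0.04],[0,-0.0125,0.04],[0,-0.005,0.02]],"roll":[0,0,0,0,0,0,0,0,0,0]}' 60; python3 - <<'E'
from h import *
fy=np.array([-.1357,.9907,0]); fx=np.array([.9907,.1357,0]); ring=np.array([.5837,.3109,.327])
hook=ring-0.06*fx+0.005*fy
go(hook-.095*fy-.02*fx+[0,0,-.008],97.8-90)
t=cap("top");s=cap("scene"); crop(t,"t4.png",90,120,150,110,5); crop(s,"s4.png",370,60,150,110,5)
E
```

```text
time_s: 9.5
tcp_pos: [0.5164, 0.2088, 0.3167]
eef_rot: [106.1, 89.8, -155.9]
contact_force: [-0.4, -0.7, -1.7]
gripper_width: 0.0255
t 9.5 tcp [0.5164 0.2088 0.3167] tool x [-0.002 -0.001 -1.   ] tooly yaw -172.02 j [ 42.1   6.8  -5.8  -0.  -77.5 -34.1] w 0.0255 F [-0.4 -0.7 -1.7]
roll rad 0.0032 alt -3.1384 shift [-0.0023 -0.0005  0.002 ]
```

View pics/t4.png

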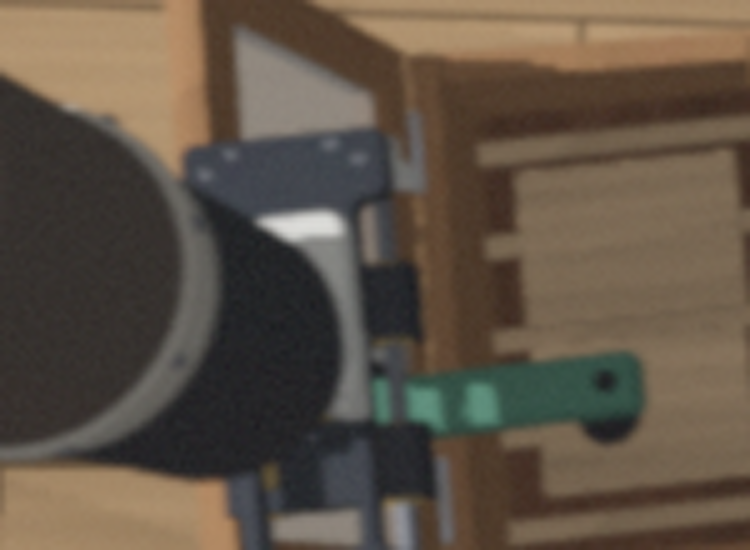

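View pics/s4.png

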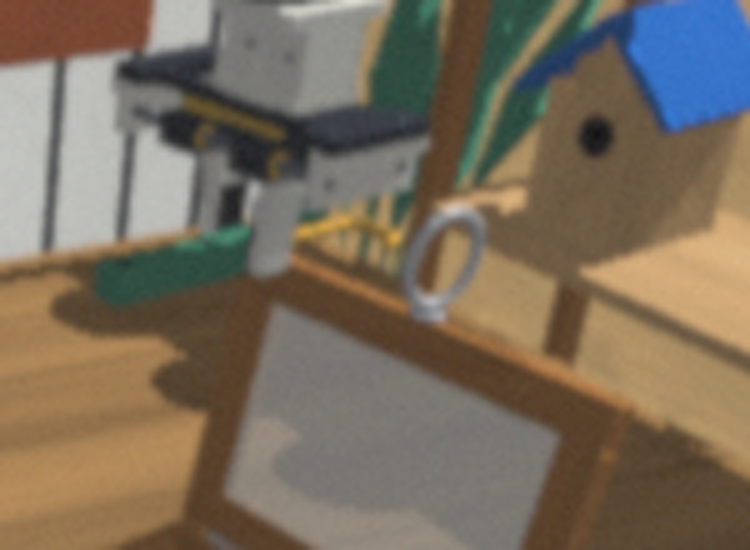

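```bash
python3 - <<'E'
from h import *
s=cap("scene"); st=get_state()["tcp_pos"]
fy=np.array([-.1385,.9904,0]); fx=np.array([.9904,.1385,0])
c=lambda p:((proj(s,p)-[370,60]+.4)*5).round(0)
for n,a,b in (("corner",.095,0),("prong end",.095,.04),("lip end",.083,.04),("ferrule end",.034,0),("butt",-.11,0)):
    print(n,c(st+a*fy+b*fx+[0,0,.008]))
ring=np.array([.5837,.3109,.327]);print("ring",c(ring))
E
```

```text
corner [349. 224.]
prong end [395. 243.]
lip end [381. 247.]
ferrule end [277. 242.]
butt [ 97. 287.]
ring [444. 260.]
```

Scene view: hook corner at crop (352,218), prong tip (400,238), ring centre (446,257), as predicted within a pixel. Slide the prong sideways in.

```bash
python3 -m creep '{"jaw":[1,1,1,1,1,1,1,1,1,1],"translation":[[0,-0.005,0.002],[0,-0.007,0],[0,-0.008,0],[0,-0.008,0],[0,-0.008,0],[0,-0.008,0],[0,-0.008,0],[0,-0.008,0],[0,0,0],[0,0,0]],"roll":[0.003,0,0,0,0,0,0,0,0,0]}' 60; python3 - <<'E'
from h import *
fy=np.array([-.1357,.9907,0]); fx=np.array([.9907,.1357,0]); ring=np.array([.5837,.3109,.327])
go(ring+0.005*fy-.095*fy-.02*fx+[0,0,-.008],97.8-90)
s=cap("scene"); crop(s,"s5.png",370,60,150,110,5)
st=get_state()["tcp_pos"]
c=lambda p:((proj(s,p)-[370,60]+.4)*5).round(0)
for n,a,b in (("corner",.095,0),("prong end",.095,.04),("lip end",.083,.04)):
    print(n,c(st+a*fy+b*fx+[0,0,.008]))
E
```

```text
time_s: 10.65
tcp_pos: [0.5762, 0.2163, 0.3183]
eef_rot: [111.1, 90.0, -151.2]
contact_force: [-1.2, 0.2, -2.2]
gripper_width: 0.0257
t 10.65 tcp [0.5762 0.2163 0.3183] tool x [-0.001 -0.    -1.   ] tooly yaw -172.35 j [ 38.7  12.5   1.3  -0.  -78.9 -31.1] w 0.0257 F [-1.2  0.2 -2.2]
roll rad -0.0027 alt 3.1389 shift [-0.0008 -0.0003  0.0028]
corner [421. 250.]
prong end [471. 270.]
lip end [456. 274.]
```

View pics/s5.png

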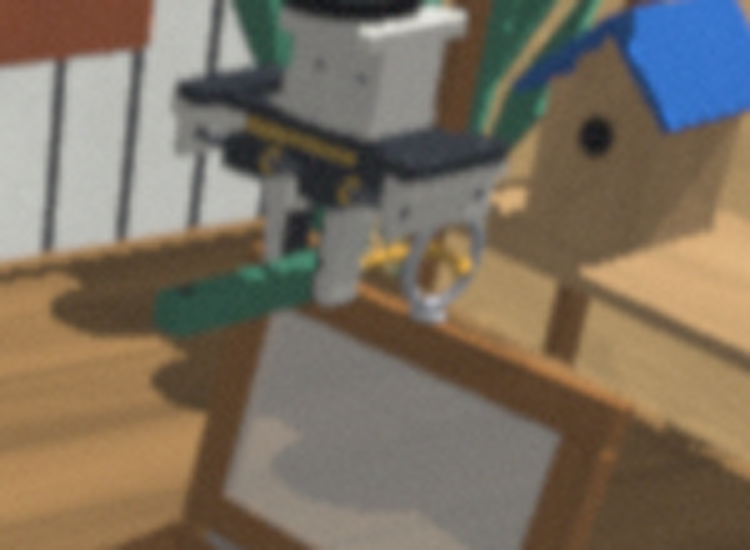

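Prong tip shows through the ring at crop (465,266), rod entering at (410,250): hooked. Now plan the arc.

```bash
cat > arc.py <<'E'
from h import *
fy=np.array([-.1357,.9907,0]); fx=np.array([.9907,.1357,0]); H=np.array([.5873,.2620,.09])
def hookp(e): return np.array([-.24*np.cos(e)+.009*np.sin(e), .24*np.sin(e)+.009*np.cos(e)])
def now():
    p=get_state()["tcp_pos"]+.095*fy+.02*fx+[0,0,.008]-H
    return np.array([p@fy,p[2]]),p@fx
def rows(es):
    n,x=now(); e=np.arctan2(n[1],-n[0])-.0375
    print("hook yz",n.round(4),"x",round(x,4),"e",round(e,3),"t",get_state()["time_s"])
    prev=n
    for k in es:
        q=hookp(k); d=q-prev; prev=q; print([round(-d[1],4),0,round(d[0],4)],end=",")
    print()
E
python3 - <<'E'
from arc import *
rows(np.arange(1.70,1.3,-.038))
E
```

```text
hook yz [0.0512 0.2365] x 0.0026 e 1.747 t 10.7
[np.float64(-0.0004), 0, np.float64(-0.0114)],[np.float64(-0.0013), 0, np.float64(-0.009)],[np.float64(-0.001), 0, np.float64(-0.0091)],[np.float64(-0.0007), 0, np.float64(-0.0091)],[np.float64(-0.0003), 0, np.float64(-0.0091)],[np.float64(0.0), 0, np.float64(-0.0091)],[np.float64(0.0004), 0, np.float64(-0.0091)],[np.float64(0.0007), 0, np.float64(-0.0091)],[np.float64(0.0011), 0, np.float64(-0.0091)],[np.float64(0.0014), 0, np.float64(-0.009)],[np.float64(0.0018), 0, np.float64(-0.009)],
```

```bash
python3 -m creep '{"jaw":[1,1,1,1,1,1,1,1,1,1],"translation":[[0,0,-0.004],[-0.0008,0,-0.006],[-0.001,0,-0.008],[-0.0008,0,-0.009],[-0.0006,0,-0.009],[-0.0003,0,-0.009],[0,0,-0.009],[0.0004,0,-0.009],[0.0007,0,-0.009],[0.001,0,-0.009]],"roll":[0,0,0,0,0,0,0,0,0,0]}' 60; python3 - <<'E'
from arc import *
n,x=now(); e=np.arctan2(n[1],-n[0])-.0375
print(get_state()["contact_force"].round(1)); rows(e-.038*np.arange(1,11))
s=cap("scene"); crop(s,"s6.png",350,60,150,150,4)
E
```

```text
time_s: 11.7
tcp_pos: [0.5871, 0.1353, 0.3198]
eef_rot: [68.9, 90.0, 166.6]
contact_force: [-0.4, 2.5, -2.1]
gripper_width: 0.025
[-0.4  2.5 -2.1]
hook yz [-0.0305  0.2378] x 0.0026 e 1.406 t 11.7
[np.float64(0.0009), 0, np.float64(-0.0091)],[np.float64(0.0017), 0, np.float64(-0.009)],[np.float64(0.002), 0, np.float64(-0.0089)],[np.float64(0.0024), 0, np.float64(-0.0088)],[np.float64(0.0027), 0, np.float64(-0.0087)],[np.float64(0.003), 0, np.float64(-0.0086)],[np.float64(0.0033), 0, np.float64(-0.0085)],[np.float64(0.0037), 0, np.float64(-0.0084)],[np.float64(0.004), 0, np.float64(-0.0082)],[np.float64(0.0043), 0, np.float64(-0.0081)],
```

View pics/s6.png

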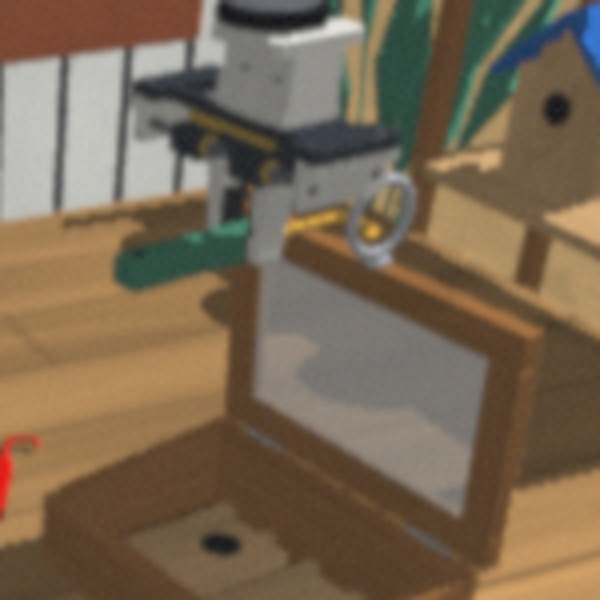

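The lid follows: ring centre now crop (382,217), prong tip (370,232) inside it. Continue.

```bash
python3 -m creep '{"jaw":[1,1,1,1,1,1,1,1,1,1],"translation":[[0.001,0,-0.009],[0.0015,0,-0.009],[0.002,0,-0.009],[0.0024,0,-0.0088],[0.0027,0,-0.0087],[0.003,0,-0.0086],[0.0033,0,-0.0085],[0.0037,0,-0.0084],[0.004,0,-0.0082],[0.0043,0,-0.0081]],"roll":[0,0,0,0,0,0,0,0,0,0]}' 60; python3 - <<'E'
from arc import *
n,x=now(); e=np.arctan2(n[1],-n[0])-.0375
print(get_state()["contact_force"].round(1)); rows(e-.038*np.arange(1,11))
E
```

```text
time_s: 12.75
tcp_pos: [0.5986, 0.0498, 0.2918]
eef_rot: [-104.7, 90.0, -7.1]
contact_force: [0.5, 2.7, -2.6]
gripper_width: 0.0257
[ 0.5  2.7 -2.6]
hook yz [-0.1168  0.2098] x 0.0024 e 1.025 t 12.75
[np.float64(0.0045), 0, np.float64(-0.0079)],[np.float64(0.0049), 0, np.float64(-0.0077)],[np.float64(0.0052), 0, np.float64(-0.0075)],[np.float64(0.0055), 0, np.float64(-0.0073)],[np.float64(0.0057), 0, np.float64(-0.0071)],[np.float64(0.006), 0, np.float64(-0.0069)],[np.float64(0.0063), 0, np.float64(-0.0066)],[np.float64(0.0065), 0, np.float64(-0.0064)],[np.float64(0.0067), 0, np.float64(-0.0062)],[np.float64(0.007), 0, np.float64(-0.0059)],
```

```bash
python3 -m creep '{"jaw":[1,1,1,1,1,1,1,1,1,1],"translation":[[0.0045,0,-0.0079],[0.0049,0,-0.0077],[0.0052,0,-0.0075],[0.0055,0,-0.0073],[0.0057,0,-0.0071],[0.006,0,-0.0069],[0.0063,0,-0.0066],[0.0065,0,-0.0064],[0.0067,0,-0.0062],[0.007,0,-0.0059]],"roll":[0,0,0,0,0,0,0,0,0,0]}' 60; python3 - <<'E'
from arc import *
n,x=now(); e=np.arctan2(n[1],-n[0])-.0375
print(get_state()["contact_force"].round(1)); rows(e-.038*np.arange(1,11))
s=cap("scene"); crop(s,"s7.png",330,80,150,150,4)
st=get_state()["tcp_pos"]
c=lambda p:((proj(s,p)-[330,80]+.4)*4).round(0)
for n,a,b in (("corner",.095,0),("prong end",.095,.04),("butt",-.11,0)):
    print(n,c(st+a*fy+b*fx+[0,0,.008]))
E
```

```text
time_s: 13.75
tcp_pos: [0.6078, -0.0189, 0.2332]
eef_rot: [-157.1, 90.0, -59.5]
contact_force: [-0.4, 1.5, -0.9]
gripper_width: 0.0257
[-0.4  1.5 -0.9]
hook yz [-0.1861  0.1512] x 0.0022 e 0.645 t 13.75
[np.float64(0.007), 0, np.float64(-0.0059)],[np.float64(0.0074), 0, np.float64(-0.0053)],[np.float64(0.0076), 0, np.float64(-0.0051)],[np.float64(0.0078), 0, np.float64(-0.0048)],[np.float64(0.008), 0, np.float64(-0.0045)],[np.float64(0.0081), 0, np.float64(-0.0042)],[np.float64(0.0083), 0, np.float64(-0.0038)],[np.float64(0.0084), 0, np.float64(-0.0035)],[np.float64(0.0085), 0, np.float64(-0.0032)],[np.float64(0.0087), 0, np.float64(-0.0029)],
corner [243. 292.]
prong end [278. 313.]
butt [  8. 361.]
```

View pics/s7.png

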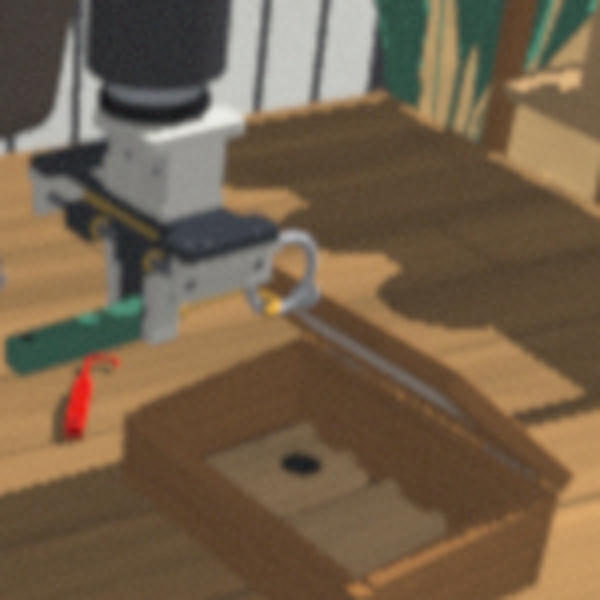

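Lid about half down; prong (272,302) rests in the bottom of the ring (centre ~(290,270)).

```bash
python3 -m creep '{"jaw":[1,1,1,1,1,1,1,1,1,1],"translation":[[0.0071,0,-0.0057],[0.0074,0,-0.0053],[0.0076,0,-0.0051],[0.0078,0,-0.0048],[0.008,0,-0.0045],[0.0081,0,-0.0042],[0.0083,0,-0.0038],[0.0084,0,-0.0035],[0.0085,0,-0.0032],[0.0087,0,-0.0029]],"roll":[0,0,0,0,0,0,0,0,0,0]}' 60; python3 - <<'E'
from arc import *
n,x=now(); e=np.arctan2(n[1],-n[0])-.0375
print(get_state()["contact_force"].round(1)); rows(e-.038*np.arange(1,13))
s=cap("scene"); crop(s,"s8.png",330,80,150,150,4)
st=get_state()["tcp_pos"]
c=lambda p:((proj(s,p)-[330,80]+.4)*4).round(0)
for n,a,b in (("corner",.095,0),("prong end",.095,.04),("butt",-.11,0)):
    print(n,c(st+a*fy+b*fx+[0,0,.008]))
E
```

```text
time_s: 14.8
tcp_pos: [0.6135, -0.0613, 0.1531]
eef_rot: [138.8, 90.0, -123.5]
contact_force: [-0.1, 1.4, -1.3]
gripper_width: 0.0256
[-0.1  1.4 -1.3]
hook yz [-0.2289  0.0711] x 0.0021 e 0.264 t 14.8
[np.float64(0.0086), 0, np.float64(-0.003)],[np.float64(0.0089), 0, np.float64(-0.0022)],[np.float64(0.0089), 0, np.float64(-0.0019)],[np.float64(0.009), 0, np.float64(-0.0015)],[np.float64(0.009), 0, np.float64(-0.0012)],[np.float64(0.0091), 0, np.float64(-0.0008)],[np.float64(0.0091), 0, np.float64(-0.0005)],[np.float64(0.0091), 0, np.float64(-0.0001)],[np.float64(0.0091), 0, np.float64(0.0002)],[np.float64(0.0091), 0, np.float64(0.0005)],[np.float64(0.0091), 0, np.float64(0.0009)],[np.float64(0.009), 0, np.float64(0.0012)],
corner [190. 399.]
prong end [222. 422.]
butt [-43. 475.]
```

View pics/s8.png

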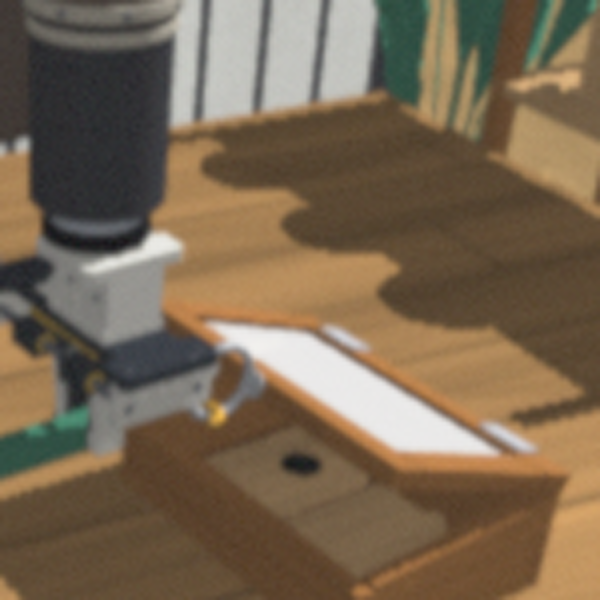

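```bash
python3 -m creep '{"jaw":[1,1,1,1,1,1,1,1,1,1],"translation":[[0.0088,0,-0.0025],[0.0089,0,-0.0022],[0.0089,0,-0.0019],[0.009,0,-0.0015],[0.009,0,-0.0012],[0.009,0,-0.0008],[0.009,0,-0.0005],[0.009,0,-0.0001],[0.009,0,0.0002],[0.009,0,0.0005]],"roll":[0,0,0,0,0,0,0,0,0,0]}' 60; python3 - <<'E'
from arc import *
n,x=now(); e=np.arctan2(n[1],-n[0])-.0375
print(get_state()["contact_force"].round(1)); rows(e-.038*np.arange(1,9))
s=cap("scene"); crop(s,"s9.png",330,80,150,150,4)
st=get_state()["tcp_pos"]
c=lambda p:((proj(s,p)-[330,80]+.4)*4).round(0)
for n,a,b in (("corner",.095,0),("prong end",.095,.04),("butt",-.11,0)):
    print(n,c(st+a*fy+b*fx+[0,0,.008]))
print("ring shut",c(H+[0,0,-.015]-.24*fy))
E
```

```text
time_s: 15.85
tcp_pos: [0.6148, -0.0709, 0.0635]
eef_rot: [133.0, 90.0, -129.3]
contact_force: [0.4, 0.8, -0.3]
gripper_width: 0.0255
[ 0.4  0.8 -0.3]
hook yz [-0.2386 -0.0185] x 0.002 e -0.115 t 15.85
[np.float64(0.0092), 0, np.float64(-0.0)],[np.float64(0.009), 0, np.float64(0.0012)],[np.float64(0.009), 0, np.float64(0.0016)],[np.float64(0.0089), 0, np.float64(0.0019)],[np.float64(0.0088), 0, np.float64(0.0022)],[np.float64(0.0088), 0, np.float64(0.0026)],[np.float64(0.0087), 0, np.float64(0.0029)],[np.float64(0.0085), 0, np.float64(0.0032)],
corner [173. 498.]
prong end [203. 523.]
butt [-52. 579.]
ring shut [186. 505.]
```

View pics/s9.png

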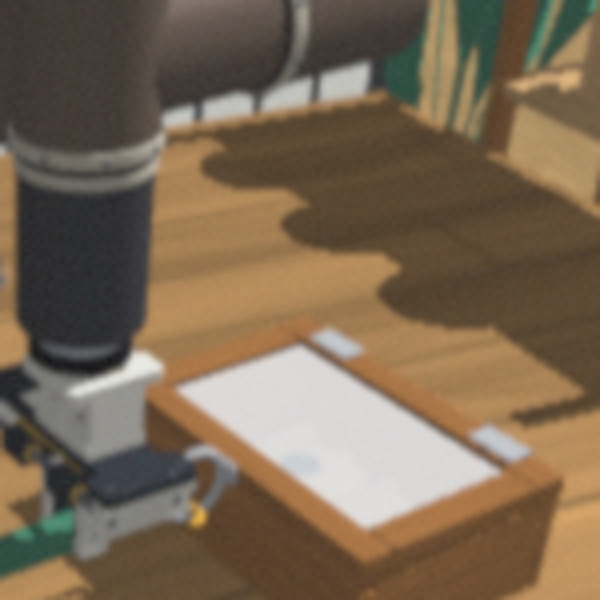

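```bash
python3 -m creep '{"jaw":[1,1,1,1,1,1,1,1,1,1],"translation":[[0.006,0,0],[0.004,0,0],[0.003,0,0],[0.003,0,0],[0.002,0,0],[0.002,0,0],[0.001,0,0],[0.001,0,0],[0,0,0],[0,0,0]],"roll":[0,0,0,0,0,0,0,0,0,0]}' 60; python3 - <<'E'
from arc import *
print(get_state()["contact_force"].round(1)); rows([-.1])
s=cap("scene"); crop(s,"s10.png",350,140,120,100,6)
st=get_state()["tcp_pos"]
c=lambda p:((proj(s,p)-[350,140]+.4)*6).round(0)
for n,a,b in (("corner",.095,0),("prong end",.095,.04),("butt",-.11,0)):
    print(n,c(st+a*fy+b*fx+[0,0,.008]))
print("ring shut",c(H+[0,0,-.015]-.24*fy), "top",c(H+[0,0,-.015+.033]-.24*fy))
for a in(-.152,.152): print("lid top front corner shut",c(H+[0,0,-.0204+.018]-.204*fy+a*fx))
E
```

```text
time_s: 16.9
tcp_pos: [0.6149, -0.071, 0.0426]
eef_rot: [-102.8, 90.0, -5.1]
contact_force: [-1.9, -0.8, 5.8]
gripper_width: 0.0255
[-1.9 -0.8  5.8]
hook yz [-0.2387 -0.0394] x 0.0022 e -0.201 t 16.9
[np.float64(-0.0244), 0, np.float64(-0.001)],
corner [138. 418.]
prong end [183. 456.]
butt [-196.  540.]
ring shut [159. 398.] top [163. 346.]
lid top front corner shut [ 53. 232.]
lid top front corner shut [412. 511.]
```

View pics/s10.png

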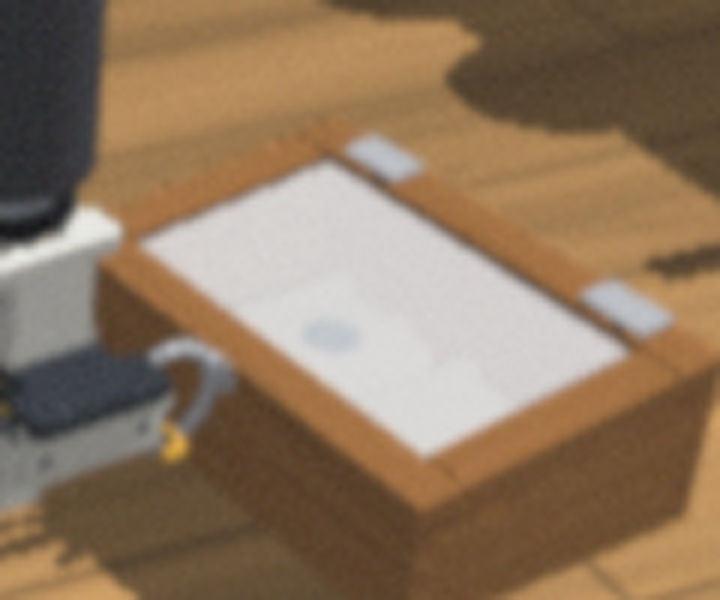

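```bash
python3 -m creep '{"jaw":[1,1,1,1,1,1,1,1,1,1],"translation":[[0.001,0,0],[0.001,0,0],[0.001,0,0],[0.001,0,0],[0,0,0],[0,0,0],[0,0,0],[0,0,0],[0,0,0],[0,0,0]],"roll":[0,0,0,0,0,0,0,0,0,0]}' 60; python3 - <<'E'
from arc import *
print(get_state()["contact_force"].round(1)); rows([-.1])
s=cap("scene"); crop(s,"s11.png",350,140,120,100,6)
a=cv2.imread("pics/s10.png").astype(int);b=cv2.imread("pics/s11.png").astype(int)
d=np.abs(a-b)[:,250:].mean(); print("lid diff",d, "ring/hand",np.abs(a-b)[300:500,:250].mean())
E
```

```text
time_s: 17.95
tcp_pos: [0.6148, -0.0709, 0.0382]
eef_rot: [-13.7, 90.0, 83.9]
contact_force: [-0.6, -1.2, 3.8]
gripper_width: 0.0252
[-0.6 -1.2  3.8]
hook yz [-0.2385 -0.0438] x 0.002 e -0.219 t 17.95
[np.float64(-0.0288), 0, np.float64(-0.0012)],
lid diff 1.3414739952718675 ring/hand 6.214573333333333
```

View pics/s11.png

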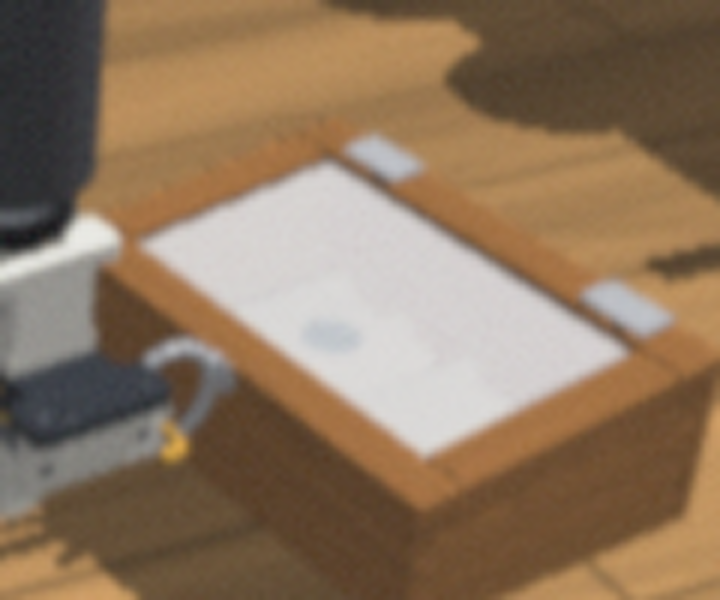

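The lid image no longer moves while the force holds around 5 N up, so it is shut; hook (175,440) still in the ring. Lift to the ring's centre and slide out sideways.

```bash
python3 -m creep '{"jaw":[1,1,1,1,1,1,1,1,1,1],"translation":[[-0.004,0,0.001],[-0.004,0,0.001],[-0.004,0,0.001],[-0.004,0,0.001],[-0.004,0,0],[0,0,0],[0,0,0],[0,0.002,0],[0,0.004,0],[0,0.004,0]],"roll":[0,0,0,0,0,0,0,0,0,0]}' 60; python3 - <<'E'
from arc import *
print(get_state()["contact_force"].round(1)); rows([-.1])
s=cap("scene"); crop(s,"s12.png",350,140,120,100,6)
E
```

```text
time_s: 19.0
tcp_pos: [0.6038, -0.0684, 0.058]
eef_rot: [86.1, 90.0, -176.3]
contact_force: [-0.5, 0.4, -1.0]
gripper_width: 0.0257
[-0.5  0.4 -1. ]
hook yz [-0.2346 -0.024 ] x -0.0085 e -0.139 t 19.0
[np.float64(-0.009), 0, np.float64(-0.0051)],
```

View pics/s12.png

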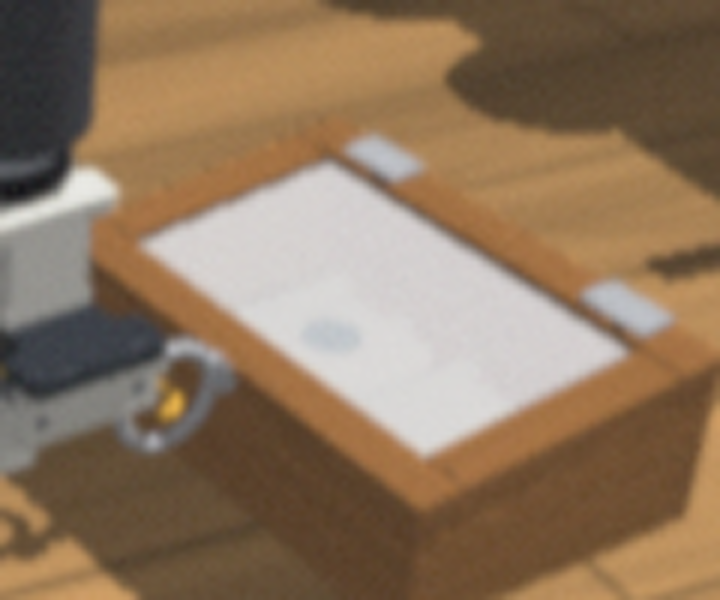

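Prong tip (172,402) sits centred in the ring (centre ~(172,397)), no contact force. Slide out.

```bash
python3 -m creep '{"jaw":[1,1,1,1,1,1,1,1,1,1],"translation":[[0,0.005,0],[0,0.006,0],[0,0.006,0],[0,0.006,0],[0,0.006,0],[0,0.006,0],[0,0.006,0],[0,0.006,0],[0,0.006,0],[0,0.007,0]],"roll":[0,0,0,0,0,0,0,0,0,0]}' 60; python3 - <<'E'
from arc import *
print(get_state()["contact_force"].round(1)); rows([-.1])
s=cap("scene"); crop(s,"s13.png",330,140,120,100,6)
go([.52,-.14,.03],7.8)
E
```

```text
time_s: 20.05
tcp_pos: [0.5445, -0.0763, 0.0583]
eef_rot: [-102.2, 90.0, -4.6]
contact_force: [-0.0, 0.4, -1.0]
gripper_width: 0.0254
[-0.   0.4 -1. ]
hook yz [-0.2344 -0.0237] x -0.0683 e -0.138 t 20.05
[np.float64(-0.0087), 0, np.float64(-0.0053)],
t 20.1 tcp [ 0.5431 -0.0765  0.0582] tool x [-0.001  0.    -1.   ] tooly yaw -172.36 j [ 12.4  18.6 -27.3  -0.  -44.2  -4.8] w 0.0255 F [-1.6 -0.2 -3.2]
roll rad -0.0028 alt 3.1388 shift [ 0.0282  0.0315 -0.0598]
```

View pics/s13.png

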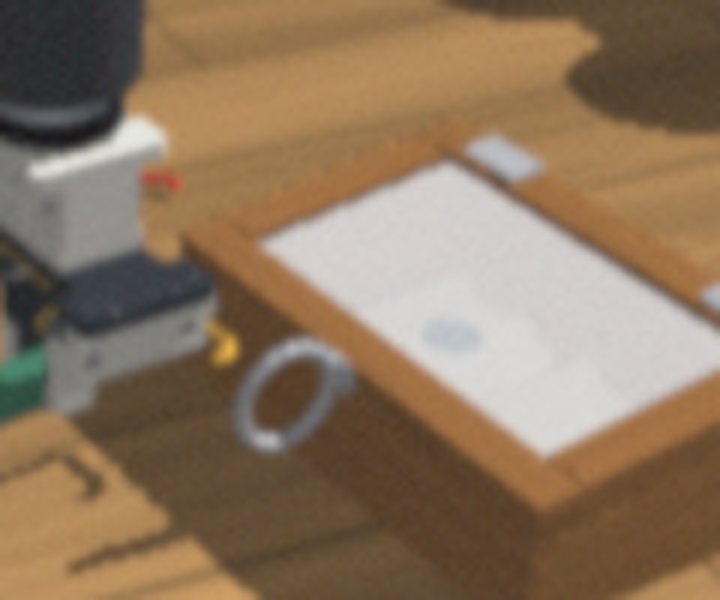

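Hook (225,350) is clear of the ring (centre (290,395)) and the lid flush. Back off and lay down.

```bash
python3 -m creep '{"jaw":[1,1,1,1,1,1,1,1,1,1],"translation":[[0,0.004,-0.01],[0,0.01,-0.016],[0,0.01,-0.02],[0,0.007,-0.014],[0.005,0,0],[0.008,0,0],[0.008,0,0],[0.007,0,0],[0,0,0],[0,0,0]],"roll":[0,0,0,0,0,0,0,0,0,0]}' 60; python3 - <<'E'
from arc import *
go([.52,-.14,.004],7.8)
s=cap("scene"); crop(s,"s14.png",250,150,150,100,5)
E
```

```text
time_s: 21.1
tcp_pos: [0.5221, -0.1396, 0.0299]
eef_rot: [93.5, 89.9, -168.8]
contact_force: [-0.2, 0.3, -0.9]
gripper_width: 0.0255
t 21.1 tcp [ 0.5221 -0.1396  0.0299] tool x [-0.001 -0.    -1.   ] tooly yaw -172.3 j [  5.8  20.2 -29.8   0.  -40.    1.9] w 0.0255 F [-0.2  0.3 -0.9]
roll rad -0.0018 alt 3.1398 shift [ 0.0259  0.0021 -0.0001]
```

View pics/s14.png

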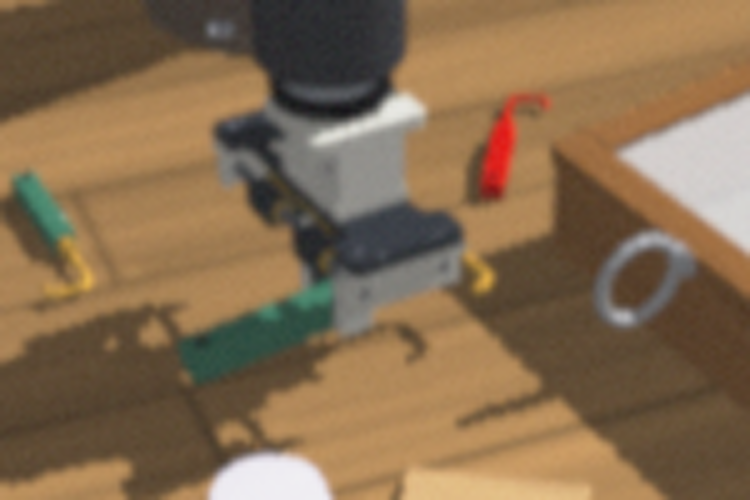

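Area below is clear of everything; lower slowly.

```bash
python3 -m creep '{"jaw":[1,1,1,1,1,1,1,1,1,1],"translation":[[0.004,0,0],[0.004,0,0],[0.003,0,0],[0.003,0,0],[0.003,0,0],[0.003,0,0],[0.002,0,0],[0.002,0,0],[0.001,0,0],[0,0,0]],"roll":[0,0,0,0,0,0,0,0,0,0]}' 60; python3 - <<'E'
from arc import *
go([.52,-.14,.004],7.8)
s=cap("scene"); crop(s,"s15.png",270,170,100,80,7)
E
```

```text
time_s: 22.15
tcp_pos: [0.5228, -0.1397, 0.0057]
eef_rot: [-98.7, 89.9, -1.0]
contact_force: [-1.4, 3.2, 4.3]
gripper_width: 0.0257
t 22.15 tcp [ 0.5228 -0.1397  0.0057] tool x [ 0.001 -0.    -1.   ] tooly yaw -172.31 j [  5.8  22.3 -31.    0.  -36.6   1.9] w 0.0257 F [-1.4  3.2  4.3]
roll rad -0.0019 alt 3.1397 shift [0.0017 0.0029 0.    ]
```

View pics/s15.png

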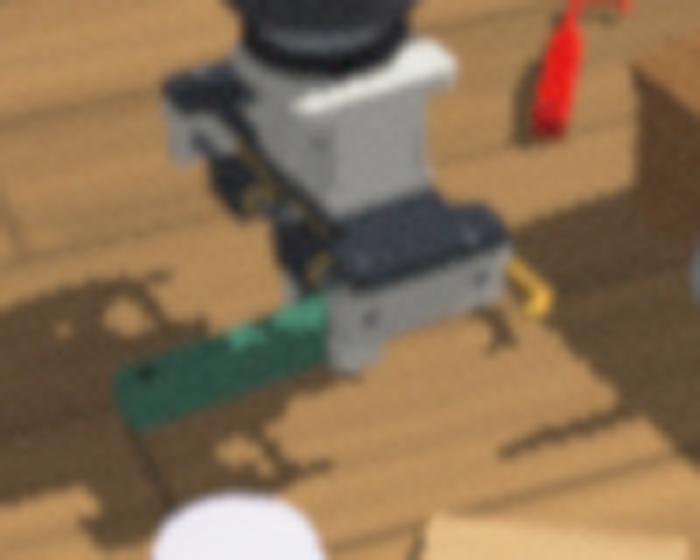

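```bash
python3 -m creep '{"jaw":[1,1,1,1,1,1,1,1,1,1],"translation":[[0.001,0,0],[0.001,0,0],[0,0,0],[0,0,0],[0,0,0],[0,0,0],[0,0,0],[0,0,0],[0,0,0],[0,0,0]],"roll":[0,0,0,0,0,0,0,0,0,0]}' 3; python3 -c "
from h import *
go([.52,-.14,.004],7.8)";  python3 -m creep '{"jaw":[-1,-1,-1,-1,-1,-1,-1,-1,-1,-1],"translation":[[0,0,0],[0,0,0],[0,0,0],[0,0,0],[0,0,0],[0,0,0],[0,0,0],[0,0,0],[0,0,0],[0,0,0]],"roll":[0,0,0,0,0,0,0,0,0,0]}' 3; python3 - <<'E'
from arc import *
s=cap("scene"); crop(s,"s16.png",270,170,100,80,7)
E
```

```text
time_s: 23.2
tcp_pos: [0.522, -0.1399, 0.0032]
eef_rot: [80.0, 90.0, 177.7]
contact_force: [0.0, -0.0, -0.8]
gripper_width: 0.026
t 23.2 tcp [ 0.522  -0.1399  0.0032] tool x [-0.  0. -1.] tooly yaw -172.34 j [  5.8  22.5 -31.1  -0.  -36.4   1.9] w 0.026 F [ 0.  -0.  -0.8]
roll rad -0.0025 alt 3.1391 shift [-0.0008  0.002   0.0002]
time_s: 24.2
tcp_pos: [0.5222, -0.1399, 0.0033]
eef_rot: [44.4, 90.0, 142.0]
contact_force: [0.5, -0.2, 0.7]
gripper_width: 0.0874
```

View pics/s16.png

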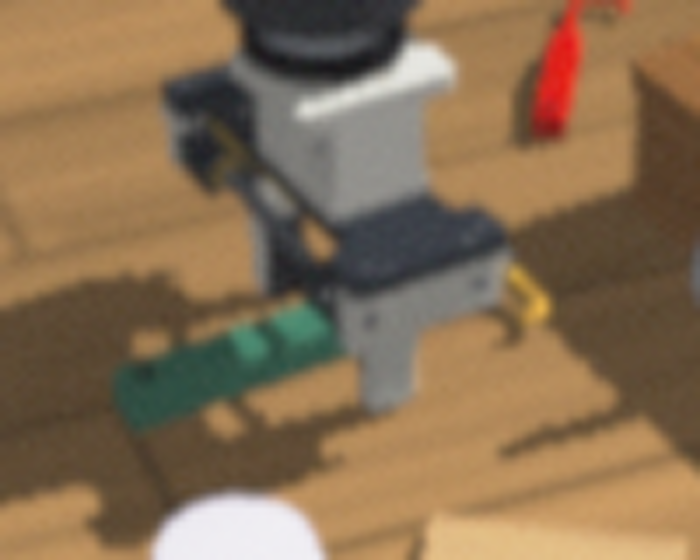

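The fingers are fully open on both sides and the pole rests on the bench. Retreat straight up.

```bash
python3 -m creep '{"jaw":[-1,-1,-1,-1,-1,-1,-1,-1,-1,-1],"translation":[[-0.005,0,0],[-0.01,0,0],[-0.015,0,0],[-0.02,0,0],[-0.025,0,0],[-0.03,0,0],[-0.03,0,0],[-0.03,0,0],[-0.02,0,0],[-0.01,0,0]],"roll":[0,0,0,0,0,0,0,0,0,0]}' ; python3 - <<'E'
from arc import *
go([.52,-.14,.2],7.8)
s=cap("scene"); crop(s,"s17.png",160,130,320,160,2.5); t=cap("top"); cv2.imwrite("pics/t17.png",t["image"][:,:,::-1])
E
```

```text
time_s: 25.25
tcp_pos: [0.523, -0.14, 0.2014]
eef_rot: [-97.5, 89.8, 0.2]
contact_force: [-0.3, -0.8, 0.5]
gripper_width: 0.0875
t 25.25 tcp [ 0.523  -0.14    0.2014] tool x [ 0.004  0.    -1.   ] tooly yaw -172.32 j [  5.8   8.9 -18.5   0.  -62.3   1.9] w 0.0875 F [-0.3 -0.8  0.5]
roll rad -0.0022 alt 3.1394 shift [0.0014 0.003  0.0004]
```

```bash
python3 -m creep '{"jaw":[-1,-1,-1,-1,-1,-1,-1,-1,-1,-1],"translation":[[0,0.02,0],[0,0.03,0],[0,0.03,0],[0,0.03,0],[0,0.02,0],[0,0,0],[0,0,0],[0,0,0],[0,0,0],[0,0,0]],"roll":[0,0,0,0,0,0,0,0,0,0]}' ; python3 - <<'E'
from arc import *
s=cap("scene"); crop(s,"s18.png",160,130,320,160,2.5); t=cap("top"); cv2.imwrite("pics/t18.png",t["image"][:,:,::-1])
E
```

```text
time_s: 26.35
tcp_pos: [0.3937, -0.1571, 0.1979]
eef_rot: [83.4, 90.0, -179.0]
contact_force: [-0.4, -0.8, -0.3]
gripper_width: 0.0876
```

View pics/s18.png

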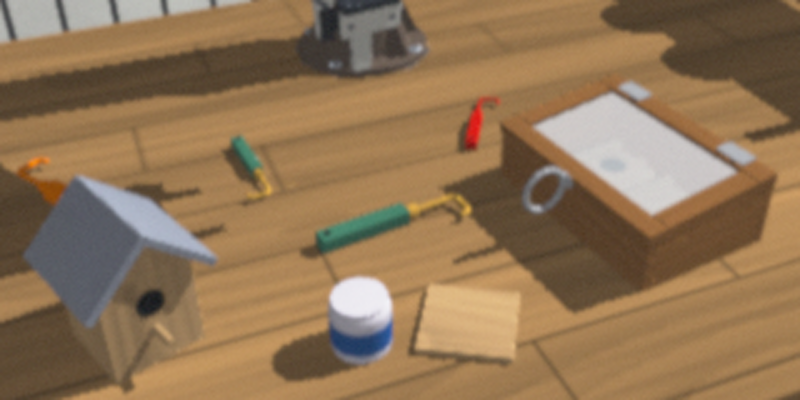

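View pics/t18.png

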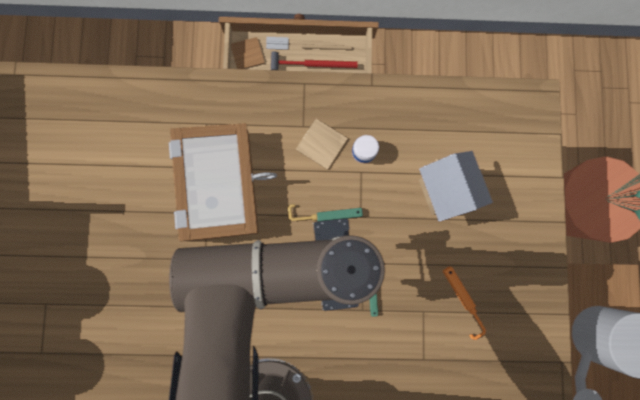

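```bash
python3 - <<'E'
from arc import *
s=cap("scene");t=cap("top"); crop(t,"t19.png",235,155,50,40,12); crop(s,"s19.png",355,185,50,40,12)
print(tri(t,(262.5,176.8),s,(160+546/2.5-.3,130+190/2.5-.3)))
E
```

```text
(array([0.61937485, 0.03171196, 0.07351739]), np.float64(0.0002540986263930234))
```

```bash
python3 -c "
from plant import *
print(close_job())"
```

```text
the job is handed in; nothing more can be done
None
```

The lid is shut, the pole is back on the bench, and the job was handed in at about 26 s; no verdict was reported. I gripped the larger green hook pole by its handle and slid the prong sideways through the raised lid's ring. I drew the lid down its arc over about 6 s, lifted the hook back to the ring's centre and slid it out. Then I laid the pole down, opened the jaws and backed the arm away.

**Last checks**
- **Lid:** the ring triangulated at z = 73.5 mm, against 75 mm expected when shut. The lid stopped moving in the image under the final push, with the wrist force reading 4–6 N.
- **Pole:** it looked flat, well clear of the ring and frame, in the views taken after the retreat. I did not measure its height or tilt.
- **Birdhouse, shingle and tin:** they looked unmoved in the before and after top views. I compared them by eye, not by measurement.
- **Forces:** the wrist force never exceeded about 6 N at any check, and the arm was touching nothing at the end.

**Disagreement:** during the pull the pole tipped about 5° in the grip, so the hook ran 6–8 mm above where I calculated it. I allowed for that in the last stretch and eased the grip so the pole could settle flat before opening the jaws.

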